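Weigh a shaft blank on the beam scale

TASK

Weigh the stepped steel shaft on the beam scale: gently stand it upright in the scale's hanging pan and let go of it, then slide the poise along the beam until the beam floats level, with its pointer at rest between the two marks. Take your hand away and leave the gear and the setup block where they are.

Things in the scene. Friction and masses are not known exactly. Their poses are not given: they have to be found in the camera images.
- scale: beam scale standing on the bench (fixed): grey base plate 110 x 150 x 14 mm, two upright cheeks 188 mm high, 32 mm over both, 46 mm wide along the beam. Origin: centre of its underside. The poise arm points along the scale's +y, the fork with the pan along its -y; pointer and index plate are on its -x face.
- pivot (a point): the beam's pivot on the scale, 170 mm above its origin; the beam turns here about the scale's x axis
- beam (a joint): tilt of the beam (steel bar 8 mm wide, 14 mm high), rad: 0 = level; positive = pan low, poise arm high; negative = pan high; stops at +-0.14. The pivot is a weak spring hinge with a damper: the beam settles about 2 s after a change. With the pan empty it rests at -0.14.
- poise (a joint): position of the poise along the beam, m: 0 = inner end, nearest the pivot, 0.14 = outer end. It stays where it is left and takes about 1 N to slide. While the beam floats between its stops, moving the poise 10 mm outward changes the tilt by about -0.05 rad. The place that balances the shaft lies between 0.05 and 0.12.
- poise_knob (a point): centre of the top of the poise's knob, 60 mm above the beam's middle line, 63 mm + poise along the beam from the pivot. The poise is a dark steel block 41 mm (across the beam) x 30 mm (along) x 44 mm high round the beam; on it stands a knob 18 mm in diameter, 40 mm tall, to push or grip from above. Its axes tilt with the beam; y points outward along it.
- pan: hanging pan: aluminium dish 92 mm across, 88 mm inside its rim, rim 7 mm high, on two flat links 106 mm apart inside (across the beam). Origin: middle of the line through its two pivots, in the beam's fork, 120 mm from the beam's pivot; it swings about the scale's x axis.
- pan_floor (a point): centre of the pan's floor, 90 mm below the pan's pivots: z about 0.08 with the beam level, 0.063 at the pan's lower stop. The fork's prongs, 116 mm apart inside and 14 mm high, are level with the beam; its cross bar is 57 mm from the pan's middle toward the pivot; it is open above and on the outer side
- shaft: the stepped steel shaft, standing on its collar, 85 mm tall: collar 36 mm in diameter up to 14 mm, 28 mm in diameter up to 53 mm, 18 mm in diameter up to the top; about 0.25 to 0.44 kg. Origin: centre of its underside, z axis up along it.
- gear: spur gear blank lying flat, 75 mm across, 22 mm high; a bystander. Origin: centre of its underside
- setup_block: ground steel setup block with drilled holes, 50 x 60 x 25 mm, lying flat; a bystander. Origin: centre of its underside
- pointer (a point): tip of the dark pointer that hangs from the beam in front of the cheeks, 127 mm below the pivot. Behind it on the base is an aluminium index plate with two dark upright marks 12 mm apart; with the beam level the tip is midway between them, and at a tilt of 0.03 rad (1.7 deg) it has moved 4 mm, to a mark's inner edge
Mind the look-alikes: they are no part of the job. Leave any orange or pink look-alike of the shaft alone.

How it is judged:
By the outcome, as a careful person would: the job done as asked, in the order asked, and still so for the second after the job is handed in, with the robot touching nothing.
It also fails if it takes over 64 s, if anything falls off the work surface, if the arm or the gripper's body presses on something with over 40 N, if the wrist force passes 120 N, or if a joint passes its speed limit or range.

ROBOT

A 6-joint arm with a two-finger parallel gripper is mounted at the origin on the work surface; the furniture and walls round the work are solid. World frame = base frame: x ahead of the robot, y to its left, z up, the work surface at z = 0. Lengths are in mm, angles in degrees, forces in N, time in s.
With the tool pointing down it reaches from about 350 to 850 mm from the base axis. Payload 8.1 kg.
Tool frame: the origin (TCP) lies midway between the tips of the shut fingers; the grasp point (between the pads) lies 19 mm behind it; z points along the fingers, y is the line along which they close (so a half turn about z gives the same grasp; the last joint's range is limited). The gripper opens to 85 mm and grips with 20 to 120 N. Pads are 22 mm wide; open, the fingers measure 114 mm over their backs; the gripper's body (76 mm by 85 mm) begins 54 mm behind the grasp point. The pads swing forward as they close: fully open they stand 13 mm farther back than shut.
Start: joints at [68.617, 7.471, 85.268, -0, 87.261, -4.893], TCP at [170.284, 575.333, 231.292] pointing down, gripper open.
Joint ranges: [-169.43, 169.43], [-51.17, 129.36], [1.28, 143.12], [-76.62, 256.62], [0, 156.53], [-152.29, 152.29]. Speed limits (degrees/s): [136.94, 136.94, 159.86, 180, 180, 180].

INTERFACE

Orientations are given as [roll, pitch, yaw] about the fixed x, y, z axes, in that order (R = Rz(yaw) Ry(pitch) Rx(roll)).
In Python, from bench import r gives the robot as it stands.
- The arm moves only by the tool apply_moves, never from a script. Its argument "steps" is a list of rows, each a list of 7 numbers: the opening, from -1 (shut) to 1 (fully open), then the shift along the tool's x, y, z in mm, then the turn, a rotation vector about the tool's x, y, z in units of 5 degrees (1.0 is 5 degrees). A call has exactly 8 rows; each row shifts and turns the commanded pose from where the row before left it, along the tool's axes as they then stand; what a row does not reach is not made up. A row lasts 1/10 s, in which the tool goes at most 50 mm and 8.59 degrees, less where a joint would pass 70% of its speed; a pose out of reach is approached as far as the arm can. A call is refused whole if a number of a shift passes 50 or a number of a turn 1, either way. A call with a gripper value outside its range is refused whole. The fingers move at their own pace and stop on an object; "squeeze" is the grip in N (left out, the last holds). Time passes only in rows, so rows that do not move let the fingers close, or fill a call up. It gives the time, the measured TCP pose, the force, the opening and the grip force at its end, in the units of the state.
- r.sense(): the state, without advancing time (a new reading comes with each control period).
- r.snapshot(name): name is "scene" or "top" or "wrist"; returns a dict with "color" (384x512x3 uint8, blue, green, red), "depth" (384x512 float32, mm along the optical axis (not along the pixel's ray), 0 where there is no reading), "mtx" (3x3 intrinsics, pixels), "dist" ([k1, k2, p1, p2, k3] as OpenCV has them; the pictures are not rectified), "T" (4x4, takes a point from camera to world coordinates); the wrist camera has in their place "hand_eye" (4x4, takes a point from camera to tool coordinates, whose origin is the TCP and whose axes are the flange's). Camera axes: x right, y down, z forward; pixel columns grow to the right and rows downward; lengths in mm; the calibration is good to about 2 mm. A picture is of the moment at which its call begins: read the wrist's pose just before it.
- r.hand_in(): hands the job in; it is judged then, once.
The state is a dict: "time": time; "joint_pos": joint angles; "qd": joint speeds; "joint_efforts": joint torques, N m; "tool_pos": TCP position; "tcp_rot": TCP orientation; "ft_force": force on the tool from outside, world axes, zero at the start; "wrist_torque": the same for the moment, N m; "finger_gap": finger opening in mm; "grip_force": force on a finger pad.
Only numpy, scipy, OpenCV 4.12 (cv2) and the standard library are available. Lean on these libraries where they do the work, as an engineer would, in place of code of your own. Each camera call takes 0.05 s, during which the arm holds its last target. There are 200 camera calls.

## Working session

There is one attempt and no reset: what is moved stays moved. The work goes in short steps, Python scripts to look and compute and a tool call to move; the robot and the scene stay as the last step left them, time stands still between calls to the robot, and variables do not carry over. Pictures are saved under pics/ and viewed, at most 10 in all, crops included, and the job is handed in when it is done.

Besides the shell and the picture viewer there is one more tool, called after ">>>" as a command line: name --pt "numbers of a row" for each row, then --argument value for the rest. apply_moves: Moves the arm, as the interface text tells. Its arguments: {"type":"object","properties":{"steps":{"type":"array"},"squeeze":{"type":"number"}},"required":["steps"]}

```bash
ls; mkdir -p pics; cat > h.py <<'E'
import numpy as np, cv2
from bench import r
def snap(n):
    s=r.sense(); d=r.snapshot(n)
    if n=="wrist":
        T=np.eye(4); R=s["tcp_rot"]
        from scipy.spatial.transform import Rotation as Ro
        T[:3,:3]=Ro.from_euler("xyz",R,degrees=True).as_matrix(); T[:3,3]=s["tool_pos"]
        d["T"]=T@d["hand_eye"]
    return d
def cloud(d):
    h,w=d["depth"].shape
    uv=np.stack(np.meshgrid(np.arange(w),np.arange(h)),-1).reshape(-1,1,2).astype(np.float32)
    n=cv2.undistortPoints(uv,np.array(d["mtx"]),np.array(d["dist"])).reshape(h,w,2)
    z=d["depth"][...,None]
    p=np.concatenate([n*z,z],-1)
    T=np.array(d["T"]); return p@T[:3,:3].T+T[:3,3]
def ray(d,u,v,z):
    n=cv2.undistortPoints(np.array([[[u,v]]],np.float32),np.array(d["mtx"]),np.array(d["dist"])).reshape(2)
    T=np.array(d["T"]); q=T[:3,:3]@np.array([n[0],n[1],1]); o=T[:3,3]
    return o+q*(z-o[2])/q[2]
E
python3 - <<'E'
from h import *
print(r.sense())
a=snap("scene");b=snap("top")
cv2.imwrite("pics/scene0.png",a["color"]);cv2.imwrite("pics/top0.png",b["color"])
for d in(a,b): print(np.round(d["T"],2).tolist(), np.round(d["mtx"],1).tolist())
np.savez("s0.npz",scene=cloud(a),top=cloud(b))
E
```

```text
pics
{'time': 0.0, 'joint_pos': array([ 6.86170024e+01,  7.51550275e+00,  8.53291909e+01, -1.30076098e-05,
        8.72616619e+01, -4.89242664e+00]), 'qd': array([-0.02714027,  0.0704353 , -0.03651526, -0.06515254, -0.01565387,
       -0.08865679]), 'joint_efforts': array([-3.38918413e-03, -5.69397712e+01, -5.00550163e+01, -8.54927603e-04,
        1.50289916e-02, -6.41473008e-06]), 'tool_pos': array([170.08575731, 574.81454747, 230.2411668 ]), 'tcp_rot': array([-1.79894031e+02, -9.05760388e-03,  1.63509421e+02]), 'ft_force': array([1.23145575, 0.24046742, 0.0485227 ]), 'wrist_torque': array([-0.01993975,  0.02843869, -0.0132419 ]), 'grip_force': 0.0, 'finger_gap': 85.24859538763651}
[[0.66, -0.54, 0.52, -149.94], [-0.75, -0.48, 0.45, -387.34], [0.0, -0.69, -0.72, 1032.74], [0.0, 0.0, 0.0, 1.0]] [[492.7, 0.0, 254.1], [0.0, 492.7, 189.1], [0.0, 0.0, 1.0]]
[[0.17, -0.96, 0.22, 254.69], [-0.99, -0.17, 0.04, 150.35], [0.0, -0.22, -0.98, 1093.18], [0.0, 0.0, 0.0, 1.0]] [[416.5, 0.0, 256.2], [0.0, 416.5, 195.6], [0.0, 0.0, 1.0]]
```

View pics/scene0.png

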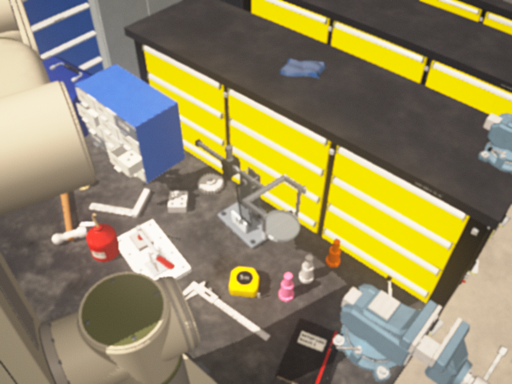

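View pics/top0.png

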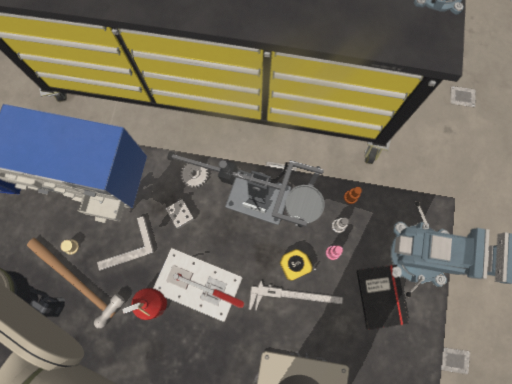

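The scene view shows the grey shaft at about (307,268), between the pink (287,287) and orange (333,253) look-alikes. The top view shows the shaft at (340,225), the pan at (302,203), the poise near (225,165), and the gear and block at the left.

```bash
python3 - <<'E'
from h import *
z=np.load("s0.npz");t=z["top"];s=z["scene"]
b=cv2.imread("pics/top0.png");np.set_printoptions(suppress=True,linewidth=160)
def at(c,u,v,w=1): return np.round(np.median(c[v-w:v+w+1,u-w:u+w+1].reshape(-1,3),0),0)
for n,u,v in [("pan",302,203),("shaft",340,225),("poise",225,165),("beam",190,159),("base",242,205),("gear",195,176),("block",178,212),("cab top",130,130),("drawer",320,120),("benchtop",200,30),("orange",353,195),("pink",334,252),("table",330,280),("vise",415,250)]: print(n,at(t,u,v))
print("scene");
for n,u,v in [("pan",282,226),("shaft",307,258),("poise",228,150)]: print(n,at(s,u,v))
# shaft points
def box(c,x0,x1,y0,y1,z0,z1):
    return c[(c[...,0]>x0)&(c[...,0]<x1)&(c[...,1]>y0)&(c[...,1]<y1)&(c[...,2]>z0)&(c[...,2]<z1)]
sh=at(t,340,225)
for nm,c in(("t",t),("s",s)):
  for a,bb in((3,14),(14,50),(58,80),(80,95)):
    p=box(c,sh[0]-28,sh[0]+28,sh[1]-28,sh[1]+28,a,bb); print(nm,a,bb,len(p),np.round(p.min(0)) if len(p) else "",np.round(p.max(0)) if len(p) else "",np.round(p.mean(0),1) if len(p) else "")
# height map print near scale
cv2.imwrite("pics/crop1.png",cv2.resize(b[120:290,140:400],None,fx=3,fy=3,interpolation=cv2.INTER_CUBIC))
d=np.clip(t[120:290,140:400,2],-20,260); 
cv2.imwrite("pics/h1.png",cv2.resize(cv2.applyColorMap(((d+20)/280*255).astype(np.uint8),cv2.COLORMAP_JET),None,fx=3,fy=3,interpolation=cv2.INTER_NEAREST))
E
```

```text
pan [476.  75.  96.]
shaft [445. -30.  56.]
poise [504. 263. 219.]
beam [523. 357. 153.]
base [459. 224.  14.]
gear [516. 362.  21.]
block [412. 384.  25.]
cab top [ 911.  906. -860.]
drawer [ 984.    4. -550.]
benchtop [966. 444.  -0.]
orange [528. -54.  56.]
pink [374. -23.  68.]
table [309. -34.  -2.]
vise [ 404. -200.  127.]
scene
pan [477.  65.  96.]
shaft [447. -35.  86.]
poise [499. 262. 215.]
t 3 14 60 [419. -58.   3.] [472.  -4.  14.] [444.8 -28.8   8.2]
t 14 50 56 [438. -45.  16.] [465. -20.  50.] [446.8 -29.1  37.5]
t 58 80 17 [443. -42.  59.] [454. -26.  79.] [447.4 -30.5  72.2]
t 80 95 42 [444. -42.  82.] [460. -27.  88.] [451.8 -34.4  84.6]
s 3 14 117 [417. -58.   3.] [473.  -2.  14.] [442.1 -33.8   7.1]
s 14 50 109 [433. -51.  14.] [460. -21.  50.] [442.8 -40.7  32.1]
s 58 80 41 [441. -45.  59.] [455. -30.  79.] [446.  -39.3  69. ]
s 80 95 50 [441. -46.  81.] [461. -28.  90.] [450.5 -36.8  86. ]
```

View pics/crop1.png

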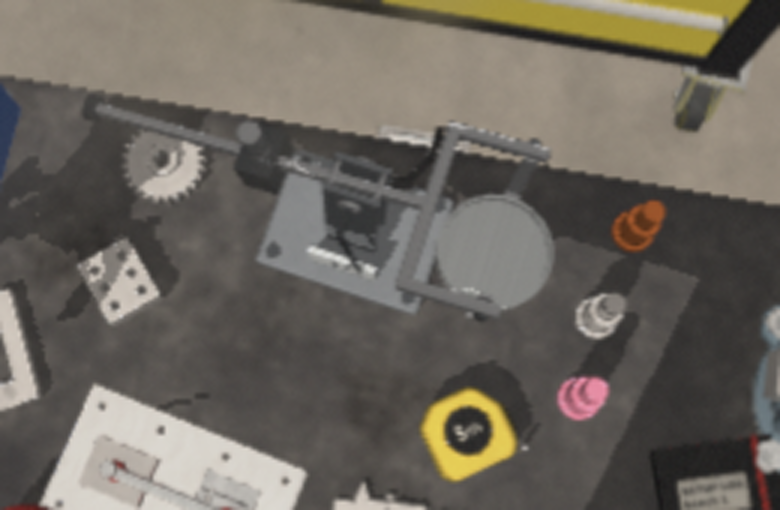

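```bash
python3 - <<'E'
from h import *
z=np.load("s0.npz");t=z["top"];s=z["scene"]
np.set_printoptions(suppress=True,linewidth=160)
def box(c,x0,x1,y0,y1,z0,z1):
    return c[(c[...,0]>x0)&(c[...,0]<x1)&(c[...,1]>y0)&(c[...,1]<y1)&(c[...,2]>z0)&(c[...,2]<z1)]
for nm,c in(("t",t),("s",s)):
    p=box(c,410,540,10,130,85,108).astype(np.float32)
    ctr,rad=cv2.minEnclosingCircle(p[:,:2]); print(nm,"pan",len(p),np.round(ctr),round(rad),np.round(np.percentile(p[:,2],[5,25,50,75,95])))
    fl=box(c,456,496,50,90,85,108); A=np.c_[fl[:,:2]-[476,70],np.ones(len(fl))]; print(" floor plane",np.linalg.lstsq(A,fl[:,2],rcond=None)[0])
    k=box(c,470,540,170,420,205,240); print(" knob",len(k),k.mean(0),k.min(0),k.max(0))
    q=box(c,480,560,290,440,125,180); print(" beam arm",len(q)); 
    if len(q): 
        A=np.c_[q[:,1]-350,np.ones(len(q))]; print("  x:",np.linalg.lstsq(A,q[:,0],rcond=None)[0]," z:",np.linalg.lstsq(A,q[:,2],rcond=None)[0], q.min(0),q.max(0))
    pc=box(c,440,540,140,230,180,200); print(" cheeks",len(pc),pc.min(0),pc.max(0),pc.mean(0)) if len(pc) else 0
    b=box(c,380,560,80,280,9,19).astype(np.float32); r_=cv2.minAreaRect(b[:,:2]); print(" base",len(b),r_)
    sh=box(c,436,466,-52,-20,81,92); print(" shaft",cv2.minEnclosingCircle(sh[:,:2].astype(np.float32)),np.median(sh,0))
E
```

```text
Traceback (most recent call last):
cv2.error: OpenCV(4.12.0) /io/opencv/modules/imgproc/src/shapedescr.cpp:201: error: (-215:Assertion failed) count >= 0 && (depth == CV_32F || depth == CV_32S) in function 'minEnclosingCircle'
```

```bash
python3 - <<'E'
from h import *
z=np.load("s0.npz");t=z["top"];s=z["scene"]
np.set_printoptions(suppress=True,linewidth=160)
C=np.ascontiguousarray
def box(c,x0,x1,y0,y1,z0,z1):
    return c[(c[...,0]>x0)&(c[...,0]<x1)&(c[...,1]>y0)&(c[...,1]<y1)&(c[...,2]>z0)&(c[...,2]<z1)]
for nm,c in(("t",t),("s",s)):
    p=C(box(c,410,540,10,130,85,108)[:,:2],dtype=np.float32)
    ctr,rad=cv2.minEnclosingCircle(p); print(nm,"pan",len(p),np.round(ctr),round(rad),p.mean(0))
    fl=box(c,456,496,50,90,85,108); A=np.c_[fl[:,:2]-[476,70],np.ones(len(fl))]; print(" floor plane",np.linalg.lstsq(A,fl[:,2],rcond=None)[0])
    k=box(c,470,540,170,420,205,240); print(" knob",len(k),k.mean(0),k.min(0),k.max(0)) if len(k) else 0
    q=box(c,480,560,290,440,125,180); print(" beam arm",len(q)); 
    if len(q): 
        A=np.c_[q[:,1]-350,np.ones(len(q))]; print("  x:",np.linalg.lstsq(A,q[:,0],rcond=None)[0]," z:",np.linalg.lstsq(A,q[:,2],rcond=None)[0], q.min(0),q.max(0))
    pc=box(c,440,540,140,230,180,200); print(" cheeks",len(pc),pc.min(0),pc.max(0),pc.mean(0)) if len(pc) else 0
    b=box(c,380,560,80,280,9,19); b=C(b[:,:2],dtype=np.float32); print(" base",len(b),cv2.minAreaRect(b))
    sh=box(c,436,466,-52,-20,81,92); print(" shaft",cv2.minEnclosingCircle(C(sh[:,:2],dtype=np.float32)),np.median(sh,0))
E
```

```text
t pan 1140 [475.  74.] 56 [477.6672    67.856346]
 floor plane [ 0.0059986   0.00048971 96.18800765]
 knob 69 [504.25690903 267.00672649 216.80496979] [496.33288619 257.91285576 205.30169325] [514.87545176 276.90693452 221.53202423]
 beam arm 250
  x: [  0.15310722 517.48504611]  z: [ -0.13048946 152.09493617] [505.84931911 290.93827578 134.74290846] [536.93354799 412.88283324 164.36083744]
 cheeks 184 [441.34743178 140.107539   180.01989008] [512.05839543 208.78134653 191.77434306] [491.19869611 179.59242994 185.43089774]
 base 1274 ((501.3816223144531, 184.47344970703125), (149.629638671875, 127.73155212402344), 81.30387878417969)
 shaft ((451.7847595214844, -34.61558151245117), 8.693352699279785) [451.69479724 -34.34449088  84.82921893]
s pan 948 [473.  62.] 57 [476.51715  65.71569]
 floor plane [-0.02777434  0.00561694 97.04371871]
 knob 60 [502.64467846 263.91612475 215.11224291] [493.38890824 256.44811137 205.88157983] [514.91767773 275.16508154 223.13551827]
 beam arm 183
  x: [  0.14490226 515.53567058]  z: [ -0.14260977 150.80732553] [504.74617795 291.5830535  132.4110243 ] [536.26715207 413.42751126 163.92320523]
 cheeks 165 [444.80459904 141.19475372 180.01220862] [509.45765509 208.15363741 191.3903019 ] [489.70087457 177.06917587 184.99847929]
 base 742 ((491.6141662597656, 183.68589782714844), (151.63836669921875, 111.68338775634766), 81.13756561279297)
 shaft ((451.1705627441406, -35.11771774291992), 10.778660774230957) [450.02474473 -36.95509469  86.02506709]
```

Everything measured is consistent: base centre about (492,184), scale +y direction about (0.147,0.989), pan centre about (475,66) with its floor at z 96.5, shaft at (451,-35.5) with its top at 85, and the poise at about 0.010. I'll move towards the shaft with tool y along the beam.

>>> apply_moves --pt "1 0 0 0 0 0 -0.8" --pt "1 0 0 0 0 0 -0.8" --pt "1 -26 -40 0 0 0 0" --pt "1 -26 -40 0 0 0 0" --pt "1 -26 -40 0 0 0 0" --pt "1 -26 -40 0 0 0 0" --pt "1 -26 -40 0 0 0 0" --pt "1 -26 -40 0 0 0 0"

```text
time: 0.9
tool_pos: [289.3, 313.1, 230.9]
tcp_rot: [-180.0, -0.0, 171.5]
ft_force: [0.6, 0.7, 0.4]
finger_gap: 85.3
grip_force: 0.0
```

>>> apply_moves --pt "1 -26 -40 0 0 0 0" --pt "1 -26 -40 0 0 0 0" --pt "1 -26 -40 0 0 0 0" --pt "1 -26 -40 0 0 0 0" --pt "1 -26 -40 0 0 0 0" --pt "1 -26 -40 0 0 0 0" --pt "1 -26 -40 0 0 0 0" --pt "1 -26 -40 0 0 0 0"

```text
time: 1.7
tool_pos: [447.9, -34.3, 231.1]
tcp_rot: [180.0, 0.0, 171.5]
ft_force: [0.8, 1.8, 0.9]
finger_gap: 85.5
grip_force: 0.0
```

```bash
cat >> h.py <<'E'
from scipy.spatial.transform import Rotation as Ro
def to(x,y,z,yaw=None):
    s=r.sense(); R=Ro.from_euler("xyz",s["tcp_rot"],degrees=True).as_matrix()
    print("t",round(s["time"],2),"tcp",np.round(s["tool_pos"],1),"rot",np.round(s["tcp_rot"],1),"F",np.round(s["ft_force"],1),"gap",round(s["finger_gap"],1))
    print("shift in tool",np.round(R.T@(np.array([x,y,z])-s["tool_pos"]),1))
E
python3 - <<'E'
from h import *
d=snap("wrist");cv2.imwrite("pics/w1.png",d["color"]);c=cloud(d)
m=(c[...,2]>80)&(c[...,2]<92)&(d["depth"]>0)
p=c[m]; near=p[np.hypot(p[:,0]-451,p[:,1]+36)<30]; print(len(near),near.mean(0) if len(near) else 0)
to(451,-36,150)
E
```

```text
203 [451.73245812 -37.53725532  85.64874603]
t 1.75 tcp [449.7 -40.2 230.9] rot [-1.798e+02  1.000e-01  1.713e+02] F [-3.1 -5.   0. ] gap 85.2
shift in tool [-0.5  4.7 80.9]
```

>>> apply_moves --pt "1 0 0 30 0 0 0" --pt "1 0 0 30 0 0 0" --pt "1 0 0 20 0 0 0" --pt "1 0 0 10 0 0 0" --pt "1 0 0 0 0 0 0" --pt "1 0 0 0 0 0 0" --pt "1 0 0 0 0 0 0" --pt "1 0 0 0 0 0 0"

```text
time: 2.55
tool_pos: [448.5, -32.3, 142.6]
tcp_rot: [-180.0, 0.1, 171.5]
ft_force: [-0.4, -0.5, -0.5]
finger_gap: 85.8
grip_force: 0.0
```

```bash
python3 - <<'E'
from h import *
d=snap("wrist");cv2.imwrite("pics/w2.png",d["color"]);c=cloud(d)
m=(c[...,2]>78)&(c[...,2]<92)&(d["depth"]>0)
p=c[m]; near=p[np.hypot(p[:,0]-451,p[:,1]+36)<30]; print(len(near),near.mean(0),cv2.minEnclosingCircle(np.ascontiguousarray(near[:,:2],dtype=np.float32)))
to(451,-36,57)
print(d["hand_eye"].round(2))
E
```

```text
414 [450.98586641 -37.4733896   85.26074306] ((452.1208190917969, -37.49504089355469), 9.217617988586426)
t 2.6 tcp [448.4 -32.3 142.4] rot [-1.800e+02  1.000e-01  1.715e+02] F [0.9 0.3 0.2] gap 85.5
shift in tool [-3.  -3.2 85.4]
[[   0.     -0.95   -0.32   83.3 ]
 [   1.      0.     -0.     -1.01]
 [   0.     -0.32    0.95 -143.35]
 [   0.      0.      0.      1.  ]]
```

View pics/w2.png

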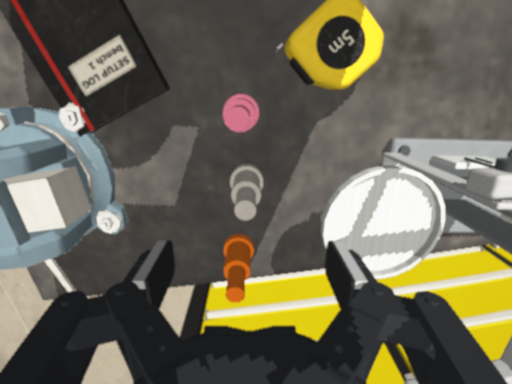

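Wrist view: shaft top at (245,205), centred between the fingers, with pink at (240,112) and orange at (237,260), both clear of them. I'll descend onto the 18 mm neck and grip.

>>> apply_moves --pt "1 -3.8 -4.2 20 0 0 0" --pt "1 0 0 25 0 0 0" --pt "1 0 0 20 0 0 0" --pt "1 0 0 15 0 0 0" --pt "1 0 0 7 0 0 0" --pt "1 0 0 0 0 0 0" --pt "1 0 0 0 0 0 0" --pt "-1 0 0 0 0 0 0" --squeeze 40

```text
time: 3.4
tool_pos: [451.7, -37.2, 55.5]
tcp_rot: [-180.0, 0.1, 171.5]
ft_force: [0.5, 0.1, 0.8]
finger_gap: 73.3
grip_force: 0.0
```

>>> apply_moves --pt "-1 0 0 0 0 0 0" --pt "-1 0 0 0 0 0 0" --pt "-1 0 0 0 0 0 0" --pt "-1 0 0 0 0 0 0" --pt "-1 0 0 0 0 0 0" --pt "-1 0 0 0 0 0 0" --pt "-1 0 0 0 0 0 0" --pt "-1 0 0 0 0 0 0"

```text
time: 4.2
tool_pos: [451.0, -36.9, 54.5]
tcp_rot: [180.0, 0.0, 171.5]
ft_force: [-0.1, 1.5, 4.7]
finger_gap: 16.9
grip_force: 39.4
```

>>> apply_moves --pt "-1 0 0 -5 0 0 0" --pt "-1 0 0 -15 0 0 0" --pt "-1 0 0 -25 0 0 0" --pt "-1 0 0 -30 0 0 0" --pt "-1 0 0 -25 0 0 0" --pt "-1 0 0 -15 0 0 0" --pt "-1 0 0 -5 0 0 0" --pt "-1 0 0 0 0 0 0"

```text
time: 5.0
tool_pos: [450.7, -37.1, 174.3]
tcp_rot: [-180.0, 0.0, 171.5]
ft_force: [-0.4, 0.5, -3.9]
finger_gap: 16.7
grip_force: 39.3
```

```bash
python3 - <<'E'
from h import *
d=snap("wrist");cv2.imwrite("pics/w3.png",d["color"]);c=cloud(d)
to(475,66,175)
p=c[(d["depth"]>0)&(abs(c[...,2]-98)<10)&(c[...,0]>410)&(c[...,0]<540)&(c[...,1]>5)&(c[...,1]<130)]
ax=np.array([[.989,-.147],[.147,.989]]); q=(p[:,:2]-[475,66])@ax.T
print(len(p),q.min(0),q.max(0),p.mean(0))
b=d["color"]; 
# rim circle: mask of pan, largest contour
m=((abs(c[...,2]-98)<10)&(d["depth"]>0)).astype(np.uint8)
m=cv2.morphologyEx(m,cv2.MORPH_OPEN,np.ones((7,7)))
cs,_=cv2.findContours(m,cv2.RETR_EXTERNAL,cv2.CHAIN_APPROX_NONE)
for k in sorted(cs,key=cv2.contourArea)[-2:]:
    (u,v),ab,an=cv2.fitEllipse(k); print(cv2.contourArea(k),u,v,ab,ray(d,u,v,100))
E
```

```text
t 5.05 tcp [450.2 -37.  173.4] rot [-1.800e+02 -1.000e-01  1.715e+02] F [ 0.1  0.4 -3.7] gap 16.6
shift in tool [ -9.3 105.5  -1.6]
8815 [-57.64337469 -45.87019184] [55.12788362 48.20516153] [473.14326571  68.73405282  98.79948236]
497.5 95.73269653320312 178.3163604736328 (13.996562004089355, 47.89109802246094) [ 413.47563367 -166.86270915  100.        ]
8489.5 371.6253662109375 202.85784912109375 (98.62394714355469, 111.30956268310547) [471.45678846  68.14439692 100.        ]
```

View pics/w3.png

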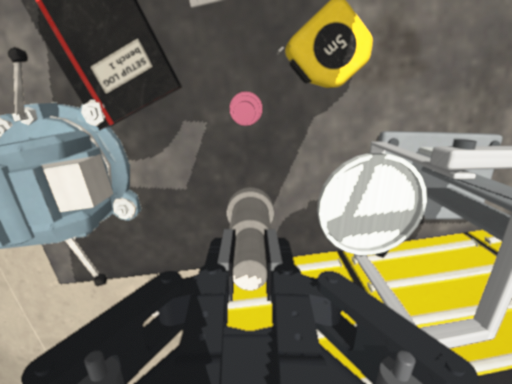

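Wrist view: the shaft hangs upright in the fingers, with its collar at (250,207). The pan disc is centred near (372,203), the fork is on its far side, and the approach from outside is open. I'll move over the pan.

>>> apply_moves --pt "-1 -7.6 7 0 0 0 0" --pt "-1 0 20 0 0 0 0" --pt "-1 0 25 0 0 0 0" --pt "-1 0 25 0 0 0 0" --pt "-1 0 20 0 0 0 0" --pt "-1 0 10 0 0 0 0" --pt "-1 0 0 0 0 0 0" --pt "-1 0 0 0 0 0 0"

```text
time: 5.85
tool_pos: [473.9, 67.4, 173.7]
tcp_rot: [-180.0, -0.1, 171.5]
ft_force: [-0.8, 0.2, -3.5]
finger_gap: 16.4
grip_force: 39.5
```

>>> apply_moves --pt "-1 0 0 4 0 0 0" --pt "-1 0 0 4 0 0 0" --pt "-1 0 0 4 0 0 0" --pt "-1 0 0 2 0 0 0" --pt "-1 0 0 2 0 0 0" --pt "-1 0 0 2 0 0 0" --pt "-1 0 0 0 0 0 0" --pt "-1 0 0 0 0 0 0"

```text
time: 6.65
tool_pos: [474.1, 67.7, 156.4]
tcp_rot: [-180.0, 0.0, 171.5]
ft_force: [0.5, -0.0, -3.7]
finger_gap: 16.6
grip_force: 39.4
```

```bash
python3 - <<'E'
from h import *
to(474,67.5,151)
d=snap("scene");cv2.imwrite("pics/s2.png",cv2.resize(d["color"][110:300,150:390],None,fx=3,fy=3,interpolation=cv2.INTER_CUBIC))
E
```

```text
t 6.65 tcp [474.1  67.7 156.4] rot [-180.     0.   171.5] F [ 0.5 -0.  -3.7] gap 16.6
shift in tool [ 0.1 -0.3  5.4]
```

View pics/s2.png

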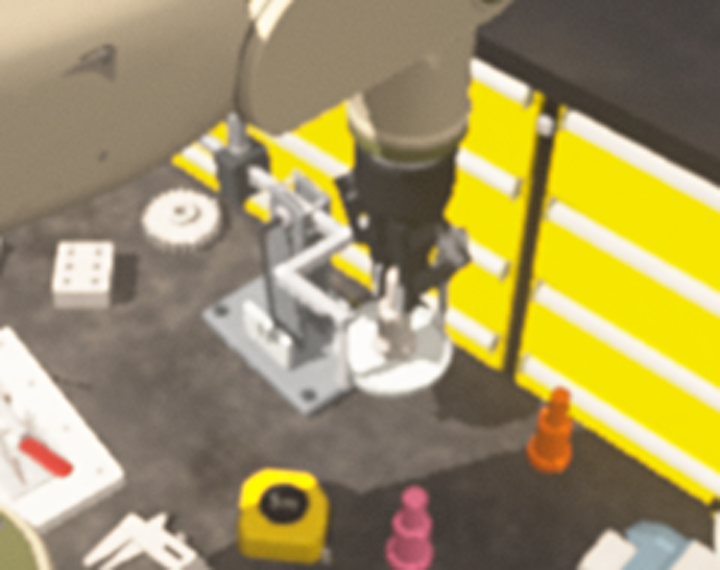

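The crop shows the shaft hanging centred in the raised pan at about (395,345), with clear room to the fork. I'll lower it slowly and follow the pan down.

>>> apply_moves --pt "-1 0 0 2 0 0 0" --pt "-1 0 0 2 0 0 0" --pt "-1 0 0 2 0 0 0" --pt "-1 0 0 2 0 0 0" --pt "-1 0 0 2 0 0 0" --pt "-1 0 0 2 0 0 0" --pt "-1 0 0 2 0 0 0" --pt "-1 0 0 1 0 0 0"

```text
time: 7.5
tool_pos: [474.1, 67.7, 141.1]
tcp_rot: [-180.0, -0.0, 171.5]
ft_force: [0.6, -0.1, -1.8]
finger_gap: 16.6
grip_force: 39.6
```

>>> apply_moves --pt "-1 0 0 2 0 0 0" --pt "-1 0 0 2 0 0 0" --pt "-1 0 0 2 0 0 0" --pt "-1 0 0 2 0 0 0" --pt "-1 0 0 2 0 0 0" --pt "-1 0 0 1 0 0 0" --pt "-1 0 0 0 0 0 0" --pt "-1 0 0 0 0 0 0"

```text
time: 8.3
tool_pos: [474.1, 67.7, 130.3]
tcp_rot: [-180.0, -0.0, 171.5]
ft_force: [0.0, -0.3, -2.2]
finger_gap: 16.9
grip_force: 39.6
```

>>> apply_moves --pt "-1 0 0 2 0 0 0" --pt "-1 0 0 2 0 0 0" --pt "-1 0 0 2 0 0 0" --pt "-1 0 0 1 0 0 0" --pt "-1 0 0 1 0 0 0" --pt "-1 0 0 1 0 0 0" --pt "-1 0 0 0 0 0 0" --pt "-1 0 0 0 0 0 0"

```text
time: 9.1
tool_pos: [474.1, 67.7, 121.3]
tcp_rot: [180.0, 0.0, 171.5]
ft_force: [0.2, -0.3, -1.7]
finger_gap: 16.5
grip_force: 39.7
```

>>> apply_moves --pt "-1 0 0 0.5 0 0 0" --pt "-1 0 0 0.5 0 0 0" --pt "-1 0 0 0.5 0 0 0" --pt "-1 0 0 0.5 0 0 0" --pt "-1 0 0 0.5 0 0 0" --pt "-1 0 0 0 0 0 0" --pt "-1 0 0 0 0 0 0" --pt "-1 0 0 0 0 0 0"

```text
time: 9.9
tool_pos: [474.1, 67.7, 118.8]
tcp_rot: [-180.0, 0.0, 171.5]
ft_force: [0.2, -0.8, -1.5]
finger_gap: 16.4
grip_force: 39.7
```

>>> apply_moves --pt "-1 0 0 0.4 0 0 0" --pt "-1 0 0 0.4 0 0 0" --pt "-1 0 0 0.4 0 0 0" --pt "-1 0 0 0 0 0 0" --pt "-1 0 0 0 0 0 0" --pt "-1 0 0 0 0 0 0" --pt "-1 0 0 0 0 0 0" --pt "-1 0 0 0 0 0 0"

```text
time: 10.7
tool_pos: [474.2, 67.8, 117.8]
tcp_rot: [180.0, 0.0, 171.5]
ft_force: [-0.2, -0.4, 3.0]
finger_gap: 16.7
grip_force: 40.0
```

>>> apply_moves --pt "-0.58 0 0 0 0 0 0" --pt "-0.52 0 0 0 0 0 0" --pt "-0.45 0 0 0 0 0 0" --pt "-0.35 0 0 0 0 0 0" --pt "-0.2 0 0 0 0 0 0" --pt "0 0 0 0 0 0 0" --pt "0 0 0 0 0 0 0" --pt "0 0 0 0 0 0 0"

```text
time: 11.5
tool_pos: [474.1, 67.7, 117.6]
tcp_rot: [-180.0, 0.0, 171.5]
ft_force: [-0.0, 0.2, 0.7]
finger_gap: 42.6
grip_force: 0.0
```

>>> apply_moves --pt "0 0 0 -5 0 0 0" --pt "0 0 0 -15 0 0 0" --pt "0 0 0 -25 0 0 0" --pt "0 0 0 -35 0 0 0" --pt "0 0 0 -40 0 0 0" --pt "0 0 0 -40 0 0 0" --pt "0 0 0 -25 0 0 0" --pt "0 0 0 -5 0 0 0"

```text
time: 12.3
tool_pos: [475.7, 67.8, 312.4]
tcp_rot: [179.9, 0.4, 171.5]
ft_force: [0.0, 0.4, -0.1]
finger_gap: 42.8
grip_force: 0.0
```

```bash
python3 - <<'E'
from h import *
to(474,67.5,300)
d=snap("scene");cv2.imwrite("pics/s3.png",cv2.resize(d["color"][110:300,150:390],None,fx=3,fy=3,interpolation=cv2.INTER_CUBIC))
w=snap("wrist");c=cloud(w);
p=c[(w["depth"]>0)&(c[...,2]>195)&(c[...,2]<250)&(c[...,1]>200)&(abs(c[...,0]-505)<60)]
if len(p): print(len(p),p.mean(0),p.min(0),p.max(0))
for nm,c in(("scene",cloud(d)),("top",cloud(snap("top")))):
  p=c[(c[...,2]>205)&(c[...,2]<250)&(c[...,1]>225)&(c[...,1]<330)&(abs(c[...,0]-505)<30)]
  if len(p): print(nm,len(p),p.mean(0),p.min(0),p.max(0))
  t=c[(c[...,2]>143)&(c[...,2]<157)&(abs(c[...,0]-474)<30)&(abs(c[...,1]-67)<30)]
  if len(t): print(" shaft top",len(t),t.mean(0),t.min(0),t.max(0))
E
```

```text
t 12.3 tcp [475.7  67.8 312.4] rot [179.9   0.4 171.5] F [ 0.   0.4 -0.1] gap 42.8
shift in tool [ 1.7 -0.6 12.4]
1883 [501.9586866  262.97879593 211.5917716 ] [481.01386198 239.40102963 195.00375171] [525.77003406 344.49175527 243.17342743]
scene 101 [498.84377675 250.18226727 227.17891036] [487.95411586 241.98859871 205.35073375] [511.65877349 269.93191381 242.915568  ]
 shaft top 42 [473.56466105  65.53839363 148.51485412] [465.86392764  55.20993427 143.02505619] [482.3080576   77.87867246 152.42134633]
top 88 [500.62335118 253.62932422 232.5706261 ] [489.64225764 243.78627408 205.0674028 ] [510.87068299 272.342193   244.07528144]
```

View pics/s3.png

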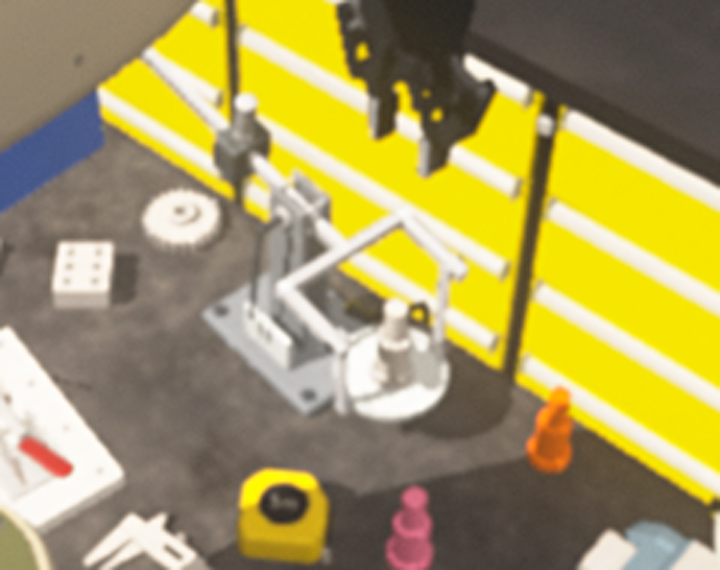

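Shaft stands upright in the pan, which is at its lower stop; the pointer is near (250,260) by the index plate at (268,335), and the knob is at (245,105) in the crop. Next I'll move above the poise knob.

>>> apply_moves --pt "0 1 10 0 0 0 0" --pt "0 0 32 0 0 0 0" --pt "0 0 42 0 0 0 0" --pt "0 0 42 0 0 0 0" --pt "0 0 36 0 0 0 0" --pt "0 0 17 0 0 0 0" --pt "0 0 3 0 0 0 0" --pt "0 0 0 0 0 0 0"

```text
time: 13.25
tool_pos: [499.5, 247.7, 306.4]
tcp_rot: [-179.9, -0.1, 171.6]
ft_force: [1.1, -0.5, -0.6]
finger_gap: 43.0
grip_force: 0.0
```

```bash
python3 - <<'E'
from h import *
to(500.5,248,218)
w=snap("wrist");c=cloud(w);cv2.imwrite("pics/w4.png",w["color"])
m=(w["depth"]>0)&(c[...,2]>232)&(c[...,2]<248)&(np.hypot(c[...,0]-500,c[...,1]-248)<25)
p=c[m]; print(len(p),p.mean(0),p.min(0),p.max(0))
E
```

```text
t 13.25 tcp [499.5 247.7 306.4] rot [-1.799e+02 -1.000e-01  1.716e+02] F [ 1.1 -0.5 -0.6] gap 43.0
shift in tool [-1.1  0.5 88.4]
391 [501.61173744 252.35915517 240.04678685] [493.31384604 243.16722918 232.06196939] [511.56728171 261.82318594 243.06259911]
```

View pics/w4.png

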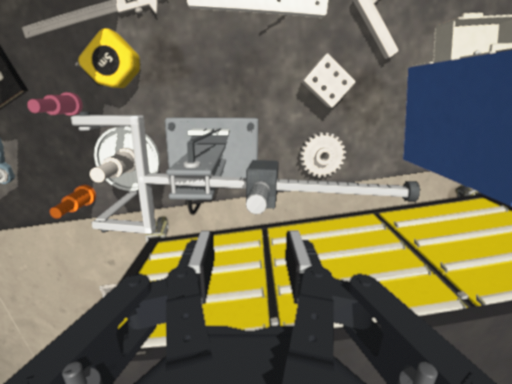

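Wrist view: knob at (258,200), beam end at (412,190), shaft in the pan at (110,165), blue cabinet edge at column 405. I'll descend around the knob and check the cabinet's clearance from the saved cloud.

>>> apply_moves --pt "0 -1.7 4.3 5 0 0 0" --pt "0 0 0 20 0 0 0" --pt "0 0 0 25 0 0 0" --pt "0 0 0 20 0 0 0" --pt "0 0 0 12 0 0 0" --pt "0 0 0 6 0 0 0" --pt "0 0 0 0 0 0 0" --pt "0 0 0 0 0 0 0"

```text
time: 14.1
tool_pos: [502.8, 251.9, 220.7]
tcp_rot: [180.0, 0.1, 171.5]
ft_force: [-0.3, -0.4, -0.5]
finger_gap: 42.9
grip_force: 0.0
```

```bash
python3 - <<'E'
from h import *
z=np.load("s0.npz")
for n in("top","scene"):
    c=z[n]; p=c[(c[...,2]>120)&(c[...,1]>330)&(c[...,1]<700)&(c[...,0]>330)&(c[...,0]<750)]
    p=p[~((p[:,0]<560)&(p[:,1]<420)&(p[:,2]<180))]
    print(n,len(p),np.percentile(p,[1,5,50,95,99],axis=0).round().tolist())
to(0,0,0)
E
```

```text
top 6670 [[401.0, 508.0, 125.0], [407.0, 510.0, 147.0], [474.0, 588.0, 212.0], [549.0, 688.0, 215.0], [556.0, 698.0, 216.0]]
scene 4123 [[399.0, 506.0, 122.0], [403.0, 508.0, 130.0], [460.0, 562.0, 210.0], [546.0, 685.0, 215.0], [554.0, 697.0, 217.0]]
t 14.1 tcp [502.8 251.9 220.7] rot [1.800e+02 1.000e-01 1.715e+02] F [-0.3 -0.4 -0.5] gap 42.9
shift in tool [ 460.3 -323.7  219.8]
```

>>> apply_moves --pt "0 0 5 0 0 0 0" --pt "0 0 5 0 0 0 0" --pt "0 0 4 0 0 0 0" --pt "0 0 4 0 0 0 0" --pt "0 0 4 0 0 0 0" --pt "0 0 4 0 0 0 0" --pt "0 0 4 0 0 0 0" --pt "0 0 4 0 0 0 0"

```text
time: 14.9
tool_pos: [507.4, 285.8, 219.5]
tcp_rot: [-180.0, -0.0, 171.5]
ft_force: [0.5, -1.6, -0.1]
finger_gap: 42.1
grip_force: 0.8
```

>>> apply_moves --pt "0 0 4 0 0 0 0" --pt "0 0 4 0 0 0 0" --pt "0 0 4 0 0 0 0" --pt "0 0 4 0 0 0 0" --pt "0 0 4 0 0 0 0" --pt "0 0 4 0 0 0 0" --pt "0 0 3 0 0 0 0" --pt "0 0 0 0 0 0 0"

```text
time: 15.7
tool_pos: [511.1, 312.8, 219.5]
tcp_rot: [180.0, -0.0, 171.5]
ft_force: [0.3, 0.1, 0.5]
finger_gap: 42.3
grip_force: 0.1
```

```bash
cat >> h.py <<'E'
def tilt(name,save=None):
    d=snap(name); c=cloud(d); ok=d["depth"]>0
    if save: cv2.imwrite(save,d["color"])
    P=np.array([491.6,184.]); ey=np.array([.147,.989]); ex=np.array([.989,-.147])
    v=c[...,:2]-P; a=v@ey; x=v@ex; z=c[...,2]
    m=ok&(abs(x)<8)&(a>30)&(a<215)&(abs(z-177)<40)
    A=a[m];Z=z[m]
    if len(A)<20: print("few",len(A)); return
    # robust line through the beam's top: fit by iterated trimming, passing near z=177 at a=0
    w=np.ones(len(A),bool); k=(0,177)
    best=None
    for t in np.arange(-.16,.161,.004):
        res=Z-(177+A*t); n=(abs(res)<3).sum()
        if best is None or n>best[0]: best=(n,t)
    w=abs(Z-177-A*best[1])<5
    k=np.polyfit(A[w],Z[w],1); print(name,"beam n",w.sum(),"slope via pivot",round(best[1],3),"fit",np.round(k,3))
    kn=ok&(abs(x)<14)&(a>50)&(a<215)&(z>177+a*best[1]+28)&(z<177+a*best[1]+62)
    if kn.sum(): q=c[kn]; print("  knob n",kn.sum(),"a",np.round(np.percentile(a[kn],[3,50,97]),1),"z",np.round(np.percentile(z[kn],[50,97]),1))
    pf=ok&(np.hypot(x+1,a+118)<42)&(z>50)&(z<110)
    if pf.sum(): print("  pan floor med",np.round(np.percentile(z[pf],[30,50]),1))
    return best[1]
E
python3 - <<'E'
from h import *
to(0,0,0)
for n in("wrist","scene","top"): tilt(n,f"pics/{n}5.png")
E
```

```text
t 15.7 tcp [511.1 312.8 219.5] rot [180.   -0.  171.5] F [0.3 0.1 0.5] gap 42.3
shift in tool [ 459.5 -384.7  219.6]
wrist beam n 2750 slope via pivot 0.072 fit [7.80000e-02 1.76964e+02]
  knob n 2782 a [ 96.9 119.4 162. ] z [238.8 248.1]
  pan floor med [71.3 71.8]
scene beam n 177 slope via pivot 0.084 fit [8.70000e-02 1.76091e+02]
  knob n 148 a [ 93.4 134.7 156.3] z [236.  248.8]
  pan floor med [70.2 71.2]
top beam n 197 slope via pivot 0.08 fit [8.50000e-02 1.76057e+02]
  knob n 59 a [ 94.7 116.2 156.3] z [235.3 247.3]
  pan floor med [68.7 69.8]
```

>>> apply_moves --pt "0 0 -5 0 0 0 0" --pt "0 0 -5 0 0 0 0" --pt "0 0 0 0 0 0 0" --pt "0 0 0 0 0 0 0" --pt "0 0 0 0 0 0 0" --pt "0 0 0 0 0 0 0" --pt "0 0 0 0 0 0 0" --pt "0 0 0 0 0 0 0"

```text
time: 16.65
tool_pos: [509.8, 302.4, 219.6]
tcp_rot: [-180.0, -0.0, 171.5]
ft_force: [0.2, -0.5, -0.5]
finger_gap: 43.1
grip_force: 0.0
```

>>> apply_moves --pt "0 0 0 0 0 0 0" --pt "0 0 0 0 0 0 0" --pt "0 0 0 0 0 0 0" --pt "0 0 0 0 0 0 0" --pt "0 0 0 0 0 0 0" --pt "0 0 0 0 0 0 0" --pt "0 0 0 0 0 0 0" --pt "0 0 0 0 0 0 0"

```text
time: 17.45
tool_pos: [509.8, 302.3, 219.6]
tcp_rot: [180.0, 0.0, 171.5]
ft_force: [0.2, 0.3, -0.5]
finger_gap: 42.7
grip_force: 0.0
```

```bash
python3 - <<'E'
from h import *
to(0,0,0)
for n in("wrist","scene","top"): tilt(n,f"pics/{n}6.png")
E
```

```text
t 17.45 tcp [509.8 302.3 219.6] rot [180.    0.  171.5] F [ 0.2  0.3 -0.5] gap 42.7
shift in tool [ 459.6 -374.3  219.6]
wrist beam n 2942 slope via pivot 0.136 fit [1.39000e-01 1.77041e+02]
  knob n 3500 a [ 86.2 115.4 151.5] z [243.9 254.9]
  pan floor med [64.1 64.6]
scene beam n 190 slope via pivot 0.136 fit [1.39000e-01 1.76342e+02]
  knob n 190 a [ 82.6 115.7 145.3] z [240.9 256.6]
  pan floor med [63.5 64.6]
top beam n 204 slope via pivot 0.136 fit [1.44000e-01 1.75661e+02]
  knob n 70 a [ 85.3 113.7 147.5] z [237.1 248.2]
  pan floor med [62.1 63.3]
```

View pics/wrist6.png

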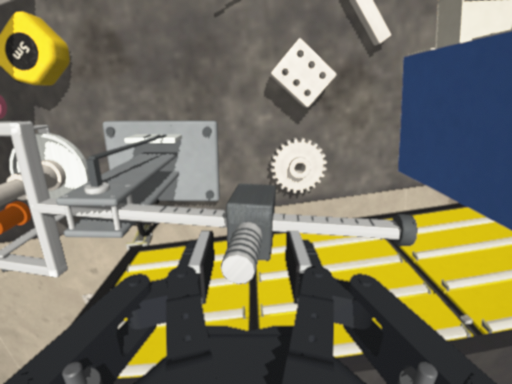

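The knob is at (238,265), clear of both pads, and the beam is back on its lower stop (the push had only tipped it for a moment), so the poise is still short of balance. I'll push further out.

>>> apply_moves --pt "0 0 5 0 0 0 0" --pt "0 0 5 0 0 0 0" --pt "0 0 4 0 0 0 0" --pt "0 0 4 0 0 0 0" --pt "0 0 4 0 0 0 0" --pt "0 0 4 0 0 0 0" --pt "0 0 4 0 0 0 0" --pt "0 0 3 0 0 0 0"

```text
time: 18.4
tool_pos: [514.6, 335.4, 219.5]
tcp_rot: [-180.0, -0.0, 171.5]
ft_force: [-0.6, -1.3, -0.2]
finger_gap: 42.7
grip_force: 0.7
```

>>> apply_moves --pt "0 0 3 0 0 0 0" --pt "0 0 0 0 0 0 0" --pt "0 0 -4 0 0 0 0" --pt "0 0 -8 0 0 0 0" --pt "0 0 0 0 0 0 0" --pt "0 0 0 0 0 0 0" --pt "0 0 0 0 0 0 0" --pt "0 0 0 0 0 0 0"

```text
time: 19.2
tool_pos: [513.4, 326.1, 219.7]
tcp_rot: [180.0, 0.0, 171.5]
ft_force: [-0.0, 0.2, -0.8]
finger_gap: 42.5
grip_force: 0.0
```

>>> apply_moves --pt "0 0 0 0 0 0 0" --pt "0 0 0 0 0 0 0" --pt "0 0 0 0 0 0 0" --pt "0 0 0 0 0 0 0" --pt "0 0 0 0 0 0 0" --pt "0 0 0 0 0 0 0" --pt "0 0 0 0 0 0 0" --pt "0 0 0 0 0 0 0"

```text
time: 20.0
tool_pos: [513.3, 326.1, 219.6]
tcp_rot: [180.0, 0.0, 171.5]
ft_force: [-0.8, -0.6, -0.8]
finger_gap: 42.9
grip_force: 0.0
```

```bash
python3 - <<'E'
from h import *
to(0,0,0)
for n in("wrist","scene","top"): tilt(n,f"pics/{n}7.png")
w=snap("wrist"); c=cloud(w)
# poise block: dark block sides; knob = column between pads
s=r.sense(); x0,y0=s["tool_pos"][:2]
m=(w["depth"]>0)&(np.hypot(c[...,0]-x0,c[...,1]-y0)<20)&(c[...,2]>195)
p=c[m]; top=p[p[:,2]>p[:,2].max()-6]; print("knob top",len(top),top.mean(0).round(1),top.max(0).round(1),top.min(0).round(1))
E
```

```text
t 20.0 tcp [513.3 326.1 219.6] rot [180.    0.  171.5] F [-0.8 -0.6 -0.8] gap 42.9
shift in tool [ 459.6 -398.3  219.6]
wrist beam n 2545 slope via pivot 0.028 fit [3.3000e-02 1.7707e+02]
  knob n 2315 a [110.9 148.1 175. ] z [234.9 242.1]
  pan floor med [76.7 77.2]
scene beam n 177 slope via pivot 0.032 fit [3.90000e-02 1.75986e+02]
  knob n 153 a [106.9 146.5 168.2] z [233.7 242.9]
  pan floor med [75.7 76.9]
top beam n 163 slope via pivot 0.028 fit [3.80000e-02 1.75598e+02]
  knob n 78 a [111.3 146.8 169. ] z [232.1 240.5]
  pan floor med [74.7 75.8]
knob top 1132 [502.2 326.7 311.5] [505.3 336.5 315. ] [499.4 316.9 309. ]
```

>>> apply_moves --pt "0 0 0 0 0 0 0" --pt "0 0 0 0 0 0 0" --pt "0 0 0 0 0 0 0" --pt "0 0 0 0 0 0 0" --pt "0 0 0 0 0 0 0" --pt "0 0 0 0 0 0 0" --pt "0 0 0 0 0 0 0" --pt "0 0 0 0 0 0 0"

```text
time: 21.0
tool_pos: [513.3, 326.1, 219.6]
tcp_rot: [180.0, -0.0, 171.5]
ft_force: [-0.3, 0.2, 0.0]
finger_gap: 43.0
grip_force: 0.0
```

```bash
python3 - <<'E'
from h import *
tilt("wrist","pics/wrist8.png")
w=snap("wrist"); c=cloud(w); P=np.array([491.6,184.]); v=c[...,:2]-P; a=v@[.147,.989]; x=v@[.989,-.147]
for lo,hi in((205,215),(215,222),(222,229),(229,240)):
    m=(w["depth"]>0)&(abs(x)<12)&(c[...,2]>lo)&(c[...,2]<hi)&(a>100)&(a<180)
    h=np.histogram(a[m],bins=np.arange(100,182,4))[0]; print(lo,h)
s=r.sense()["tool_pos"]; print("tcp a",(s[:2]-P)@[.147,.989])
E
```

```text
wrist beam n 2529 slope via pivot 0.028 fit [3.20000e-02 1.77047e+02]
  knob n 2303 a [110.8 148.2 174.9] z [234.8 242.1]
  pan floor med [76.9 77.4]
205 [ 0  0  0  0  0  0  0  0  0  9 43 45 47 44 21  0  0  0  0  0]
215 [ 0  0  0  0  0  0  0  0  0  6 30 36 37 35  9  0  0  0  0  0]
222 [ 0  0  3  4 17 56  0  0  0  6 36 41 38 31  7  2 73  9  2  0]
229 [  0   6  69  47  74 142   0   0   0  26 171 239 222 167  18   4 172  56
  67  31]
tcp a 143.68030733968692
```

>>> apply_moves --pt "0 0 6 0 0 0 0" --pt "0 0 5 0 0 0 0" --pt "0 0 3 0 0 0 0" --pt "0 0 3 0 0 0 0" --pt "0 0 2 0 0 0 0" --pt "0 0 0 0 0 0 0" --pt "0 0 -5 0 0 0 0" --pt "0 0 -7 0 0 0 0"

```text
time: 21.9
tool_pos: [514.3, 332.7, 219.6]
tcp_rot: [-180.0, -0.0, 171.5]
ft_force: [-0.4, -0.4, 0.5]
finger_gap: 42.7
grip_force: 0.0
```

>>> apply_moves --pt "0 0 0 0 0 0 0" --pt "0 0 0 0 0 0 0" --pt "0 0 0 0 0 0 0" --pt "0 0 0 0 0 0 0" --pt "0 0 0 0 0 0 0" --pt "0 0 0 0 0 0 0" --pt "0 0 0 0 0 0 0" --pt "0 0 0 0 0 0 0"

```text
time: 22.7
tool_pos: [514.3, 333.0, 219.6]
tcp_rot: [-180.0, -0.0, 171.5]
ft_force: [-0.5, 0.7, -0.1]
finger_gap: 42.7
grip_force: 0.0
```

>>> apply_moves --pt "0 0 0 0 0 0 0" --pt "0 0 0 0 0 0 0" --pt "0 0 0 0 0 0 0" --pt "0 0 0 0 0 0 0" --pt "0 0 0 0 0 0 0" --pt "0 0 0 0 0 0 0" --pt "0 0 0 0 0 0 0" --pt "0 0 0 0 0 0 0"

```text
time: 23.5
tool_pos: [514.4, 333.0, 219.6]
tcp_rot: [-180.0, -0.0, 171.5]
ft_force: [-0.2, 0.2, 1.2]
finger_gap: 42.8
grip_force: 0.0
```

```bash
cat >> h.py <<'E'
def edges():
    w=snap("wrist"); c=cloud(w); P=np.array([491.6,184.]); v=c[...,:2]-P; a=v@[.147,.989]; x=v@[.989,-.147]
    m=(w["depth"]>0)&(abs(x)<12)&(c[...,2]>205)&(c[...,2]<222)&(a>100)&(a<190)
    s=r.sense()["tool_pos"]; print("knob a",np.round(np.percentile(a[m],[2,50,98]),1),"tcp a",round((s[:2]-P)@[.147,.989],1))
E
python3 - <<'E'
from h import *
for n in("wrist","scene"): tilt(n)
edges()
E
```

```text
wrist beam n 2486 slope via pivot 0.02 fit [2.40000e-02 1.77007e+02]
  knob n 2208 a [118.  150.5 181.8] z [233.7 241. ]
  pan floor med [78.  78.6]
scene beam n 176 slope via pivot 0.016 fit [1.9000e-02 1.7691e+02]
  knob n 147 a [115.2 149.3 174.5] z [231.5 241. ]
  pan floor med [76.9 78.1]
knob a [142.1 150.7 159.4] tcp a 150.7
```

>>> apply_moves --pt "0 0 5 0 0 0 0" --pt "0 0 4 0 0 0 0" --pt "0 0 3.5 0 0 0 0" --pt "0 0 3 0 0 0 0" --pt "0 0 2 0 0 0 0" --pt "0 0 0 0 0 0 0" --pt "0 0 -5 0 0 0 0" --pt "0 0 -7 0 0 0 0"

```text
time: 24.45
tool_pos: [515.1, 338.2, 219.6]
tcp_rot: [180.0, -0.0, 171.5]
ft_force: [-0.7, 1.5, -0.7]
finger_gap: 42.9
grip_force: 0.0
```

>>> apply_moves --pt "0 0 0 0 0 0 0" --pt "0 0 0 0 0 0 0" --pt "0 0 0 0 0 0 0" --pt "0 0 0 0 0 0 0" --pt "0 0 0 0 0 0 0" --pt "0 0 0 0 0 0 0" --pt "0 0 0 0 0 0 0" --pt "0 0 0 0 0 0 0"

```text
time: 25.25
tool_pos: [515.2, 338.5, 219.6]
tcp_rot: [-180.0, 0.0, 171.5]
ft_force: [-0.2, -1.2, 0.6]
finger_gap: 42.8
grip_force: 0.0
```

>>> apply_moves --pt "0 0 0 0 0 0 0" --pt "0 0 0 0 0 0 0" --pt "0 0 0 0 0 0 0" --pt "0 0 0 0 0 0 0" --pt "0 0 0 0 0 0 0" --pt "0 0 0 0 0 0 0" --pt "0 0 0 0 0 0 0" --pt "0 0 0 0 0 0 0"

```text
time: 26.05
tool_pos: [515.2, 338.4, 219.6]
tcp_rot: [-180.0, 0.0, 171.5]
ft_force: [0.1, -0.5, -0.7]
finger_gap: 42.3
grip_force: 0.0
```

```bash
python3 - <<'E'
from h import *
for n in("wrist","scene"): tilt(n)
edges()
E
```

```text
wrist beam n 2427 slope via pivot -0.004 fit [ -0.    177.063]
  knob n 1909 a [124.1 156.6 186.3] z [230.2 237.6]
  pan floor med [81.  81.6]
scene beam n 166 slope via pivot 0.0 fit [-2.00000e-03  1.76994e+02]
  knob n 122 a [120.5 154.6 181.3] z [229.4 237.9]
  pan floor med [79.9 81. ]
knob a [147.7 156.2 165.2] tcp a 156.2
```

The beam is level to about 0.002 rad, and the fingers stand 12 mm clear on both sides. I'll retreat straight up, then check.

>>> apply_moves --pt "0 0 0 -10 0 0 0" --pt "0 0 0 -25 0 0 0" --pt "0 0 0 -30 0 0 0" --pt "0 0 0 -25 0 0 0" --pt "0 20 0 -10 0 0 0" --pt "0 30 0 0 0 0 0" --pt "0 30 0 0 0 0 0" --pt "0 0 0 0 0 0 0"

```text
time: 27.0
tool_pos: [433.6, 351.2, 321.3]
tcp_rot: [179.9, 0.0, 171.6]
ft_force: [0.2, -0.1, 0.5]
finger_gap: 42.5
grip_force: 0.0
```

>>> apply_moves --pt "0 0 0 0 0 0 0" --pt "0 0 0 0 0 0 0" --pt "0 0 0 0 0 0 0" --pt "0 0 0 0 0 0 0" --pt "0 0 0 0 0 0 0" --pt "0 0 0 0 0 0 0" --pt "0 0 0 0 0 0 0" --pt "0 0 0 0 0 0 0"

```text
time: 27.8
tool_pos: [436.1, 350.2, 319.5]
tcp_rot: [-180.0, -0.0, 171.5]
ft_force: [0.3, -0.1, -0.2]
finger_gap: 42.8
grip_force: 0.0
```

```bash
python3 - <<'E'
from h import *
to(0,0,0)
for n in("wrist","scene","top"): tilt(n)
d=snap("scene");cv2.imwrite("pics/s9.png",cv2.resize(d["color"][110:300,150:390],None,fx=3,fy=3,interpolation=cv2.INTER_CUBIC))
E
```

```text
t 27.8 tcp [436.1 350.2 319.5] rot [-180.    -0.   171.5] F [ 0.3 -0.1 -0.2] gap 42.8
shift in tool [ 379.6 -410.7  319.6]
wrist beam n 732 slope via pivot -0.008 fit [-3.00000e-03  1.76939e+02]
  knob n 428 a [148.2 156.7 164.9] z [228.  231.6]
  pan floor med [80.7 81.1]
scene beam n 172 slope via pivot -0.004 fit [ -0.    176.671]
  knob n 76 a [146.3 151.2 162.4] z [222.6 232.6]
  pan floor med [79.8 81.1]
top beam n 186 slope via pivot -0.004 fit [-2.00000e-03  1.76544e+02]
  pan floor med [78.7 79.7]
```

View pics/s9.png

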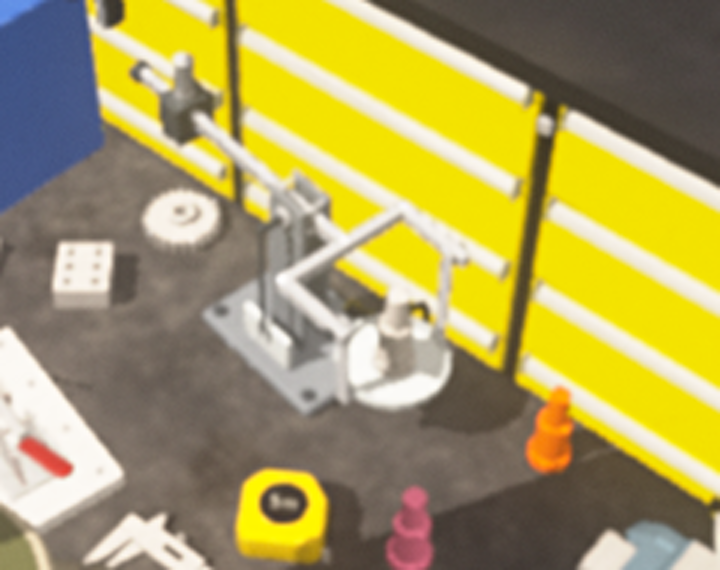

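The crop shows the shaft upright in the pan at (397,330), the pointer at the middle of the index plate near (265,310), and the beam level. The gear at (180,218) and block at (83,270) have not moved, and the arm is clear.

```bash
python3 -c "
from bench import r
print(r.hand_in())"
```

```text
the job is handed in; nothing more can be done
None
```

The shaft stands upright and released in the pan, and the poise balances the beam level to within about 0.005 rad. The arm is clear, the gear and setup block were not touched, and the job was handed in at about 28 s; no verdict came back.

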